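# Heft two tool inserts and hold the heavier one home in the clamp fixture

## Robot

A 7-joint arm with a two-finger parallel gripper is mounted at the origin on a cart in front of the work surface, level with it; the furniture and walls round the work are solid. World frame = base frame: x ahead of the robot, y to its left, z up, the work surface at z = 0. Lengths are in m, angles in rad, forces in N, time in s.
With the tool pointing down it reaches from about 0.4 to 0.85 m from the base axis. Payload 10.4 kg.
Tool frame: the origin (TCP) lies at the very end of the fingers, on their centre line; the grasp point (between the pads) lies 19 mm behind it; z points along the fingers, y is the line along which they close (so a half turn about z gives the same grasp; the last joint's range is limited). The gripper opens to 85 mm and grips with 20 to 120 N. Pads are 22 mm wide; open, the fingers measure 114 mm over their backs; the gripper's body (76 mm by 85 mm) begins 54 mm behind the grasp point. The pads swing forward as they close: fully open they stand 13 mm farther back than shut.
Start: joints at [-1.155, 0.332, -0.065, 1.46, 0.022, 1.35, -0.088], TCP at [0.266, 0.566, 0.208] pointing down, gripper open.
Joint ranges: [-2.6, 2.6], [-0.5, 2.12], [-1.47, 1.34], [0.16, 2.42], [-1.27, 4.41], [0.06, 2.06], [-2.6, 2.6]. Speed limits (rad/s): [2.22, 2.22, 2.79, 2.79, 3.14, 3.14, 3.14].

## Interface

Orientations are given as a unit quaternion [x, y, z, w].
In Python, from workcell import manip, optics gives the robot as it stands.
- The arm moves only by the tool jog_arm, never from a script. Its arguments are lists of equal length, an entry for each row: "dr": the turn, a rotation vector about the tool's x, y, z normalised to -1 to 1, where 1 is 4 degrees, a list of three; "translation": the shift along the tool's x, y, z normalised to -1 to 1, where 1 is 0.025 m, a list of three; "jaw": the opening, from 0 (shut) to 1 (fully open). A call has 1 to 10 rows; each row shifts and turns the commanded pose from where the row before left it, along the tool's axes as they then stand; what a row does not reach is not made up. A row lasts 1/10 s, in which the tool goes at most 50 mm and 8.59 degrees, less where a joint would pass 70% of its speed; a pose out of reach is approached as far as the arm can. A call with a number of a shift or a turn outside -1 to 1 is refused whole. A call with a gripper value outside its range is refused whole. The fingers move at their own pace and stop on an object; "squeeze" is the grip in N (left out, the last holds). Time passes only in rows, so rows that do not move let the fingers close. It gives the time, the measured TCP pose, the force, the opening and the grip force at its end, in the units of the state.
- manip.get_obs(): the state, without advancing time (a new reading comes with each control period).
- optics.camera(name): name is "side" or "top"; returns a dict with "color" (384x512x3 uint8, red, green, blue), "mtx" (3x3 intrinsics, pixels), "k1" (the pictures are not rectified: a ray, as slopes to the right and down, at radius r is drawn at 1 + k1 r^2 times it, then the intrinsics apply), "R" (3x3) and "t" (3): a world point X has camera coordinates R X + t. Camera axes: x right, y down, z forward; pixel columns grow to the right and rows downward; lengths in m; the calibration is good to about 2 mm. A picture is of the moment at which its call begins. There is no depth.
- manip.hand_in(): hands the job in; it is judged then, once.
The state is a dict: "clock": time; "joint_pos": joint angles; "joint_velocities": joint speeds; "tau": joint torques, N m; "position": TCP position; "ee_rot": TCP orientation; "ft_force": force on the tool from outside, world axes, zero at the start; "torque": the same for the moment, N m; "grip_width": opening from 0.0 (shut) to 1.0 (fully open); "grasp_force": force on a finger pad.
Only numpy, scipy, OpenCV 4.12 (cv2) and the standard library are available. Lean on these libraries where they do the work, as an engineer would, in place of code of your own. Each camera call takes 0.05 s, during which the arm holds its last target. There are 200 camera calls.

## Task

First open the fixture's toggle clamp by swinging its red handle all the way down, so that its pad rises off the nest. Then lift the two look-alike aluminium inserts clear of the bench one after the other, feel which is heavier (the solid one), set the lighter one back down where it stood, bring the heavier one in under the raised pad, seat it gently flat between the fixture's rails and up against its end stop, and finish there still gripping it, with nothing else on the bench disturbed.

Things in the scene. Friction and masses are not known exactly. Their poses are not given: they have to be found in the camera images.
- insert_1: Bare aluminium press-tool insert, twin of the other in shape and size: shoe 86 (x) x 100 (y) x 21 mm (lowest 6 mm is 82 x 96), on it a pad 46 x 42 x 8, then a tongue 26 (x) x 36 (y), top 67 mm above the base; grip the tongue across its 26 mm. One is cored inside and the solid one weighs about 0.3 kg more; both under 0.9 kg. Origin: centre of the underside, z up; a half turn looks the same.
- insert_2: Bare aluminium press-tool insert, twin of the other in shape and size: shoe 86 (x) x 100 (y) x 21 mm (lowest 6 mm is 82 x 96), on it a pad 46 x 42 x 8, then a tongue 26 (x) x 36 (y), top 67 mm above the base; grip the tongue across its 26 mm. One is cored inside and the solid one weighs about 0.3 kg more; both under 0.9 kg. Origin: centre of the underside, z up; a half turn looks the same.
- tray_fixture: Clamp fixture fixed to the worktop: plate 150 (x) x 220 (y) x 12 mm, from y -82 to +138 in its own frame. Two rails along y, inner faces at x -46 and +46, from y 8 to 138, tops at z 34; end stop across x +-40 mm, inner face at y 126, top z 34. The clamp stands at y -59 to -9 on the centre line. Origin on the worktop, z up.
- nest (a point): Point on the plate's top, z 12, x 0, y 76 in the fixture's frame and with its axes: an insert that is fully home (flat on the plate, its 100 mm length along y, its end against the end stop at +y) has its origin here; the rails leave 3 mm on each side of the shoe.
- tray_fixture_lever (a joint): Clamp lever, rad: near 0 clamped (red handle slants up at 48 degrees to -y, pad down at z 34), 0.838 fully open (handle level at z 42 mm, y -99 to -167 mm, pad up). Pivot along x at y -26, z 58 mm in the fixture's frame. Light friction, about 2 N at the handle; stays where it is left. Press the handle straight down from above, or pinch and follow its arc.
- handle_grip (a point): Point on the axis of the red clamp handle, a round bar 20 mm thick, about 17 mm from its free end and 126 mm from the lever's pivot.
- pad (a point): Centre of the underside of the clamp pad (16 mm wide, 17 mm along y, on the arm's end), moves with the lever. Fully open it stands 94 mm above the worktop at y 39 mm in the fixture's frame, arm reaching up to z 126 at y below 20: the insert's near end (y 26) goes beneath it, so bring the insert in level from +y, base 38 to 60 mm up, then lower it.
- stack_tray: Obstacle, fixed: grey sheet-metal stacking tray with packs of trays, behind the fixture. Floor 208 (x) x 410 (y) mm at height 115 mm, open front at x -104 in its frame, side and middle walls up to 315 mm, one pack up to 380 mm. Carry the inserts along straight lines in front of it. Origin under its centre.
- worktop: The grey bench top, surface at height 0, on which the inserts stand.
- sample_jar_3: Bystander: loose red jar with blue lid, 54 mm wide, 67 mm tall; origin under its centre.
- bowl_nest_2: Bystander: loose nest of white bowls, 68 mm wide, 47 mm tall; origin under its centre.
- bowl_nest_3: Bystander: loose nest of white bowls, 67 mm wide, 41 mm tall; origin under its centre.
- bowl_3: Bystander: loose single white bowl, 69 mm wide, 29 mm tall; origin under its centre.
- tally_counter: Bystander: loose round hand counter, 52 x 50 x 23 mm; origin under its centre.
- label_roll: Bystander: loose white label roll, 86 mm wide, 42 mm tall; origin under its centre.
- marker_2: Bystander: loose black marker lying flat, 136 mm long, 17 mm thick; origin under its centre.

How it is judged:
By the outcome, as a careful person would: the job done as asked, in the order asked, and still so for the second after the job is handed in, while the arm keeps its last pose, push and grip.
It also fails if it takes over 72 s, if anything falls off the work surface, if the arm or the gripper's body presses on something with over 40 N, if the wrist force passes 120 N, or if a joint passes its speed limit or range.

## Working session

There is one attempt and no reset: what is moved stays moved. The work goes in short steps, Python scripts to look and compute and a tool call to move; the robot and the scene stay as the last step left them, time stands still between calls to the robot, and variables do not carry over. Pictures are saved under pics/ and viewed, at most 10 in all, crops included, and the job is handed in when it is done.

Besides the shell and the picture viewer there is one more tool, called as name(argument=value, ...) on one line, values as JSON. jog_arm: Moves the arm, as the interface text tells. Scaled input: -1 to 1 covers 0.025 m each way for a shift and 4 degrees each way for a turn. Its arguments: {"type":"object","properties":{"dr":{"type":"array","items":{"type":"array","items":{"type":"number"}}},"translation":{"type":"array","items":{"type":"array","items":{"type":"number"}}},"jaw":{"type":"array","items":{"type":"number"}},"squeeze":{"type":"number"}},"required":["dr","translation","jaw"]}

```bash
mkdir -p pics; ls; cat > h.py <<'E'
import numpy as np, cv2
from workcell import manip, optics
def cam(n,f=None):
    c=optics.camera(n)
    if f: cv2.imwrite('pics/'+f,c['color'][:,:,::-1])
    return c
def ray(c,u,v):
    K=np.array(c['mtx']);d=np.array([(u-K[0,2])/K[0,0],(v-K[1,2])/K[1,1]]);s=d.copy()
    for _ in range(20): s=d/(1+c['k1']*(s@s))
    R=np.array(c['R']);return -R.T@np.array(c['t']), R.T@np.array([s[0],s[1],1])
def onz(c,u,v,z):
    o,d=ray(c,u,v);return o+d*(z-o[2])/d[2]
def tri(ca,pa,cb,pb):
    o1,d1=ray(ca,*pa);o2,d2=ray(cb,*pb)
    s=np.linalg.lstsq(np.c_[d1,-d2],o2-o1,rcond=None)[0]
    a=o1+d1*s[0];b=o2+d2*s[1];return (a+b)/2,np.linalg.norm(a-b)
def proj(c,X):
    p=np.array(c['R'])@np.array(X)+np.array(c['t']);s=p[:2]/p[2];s=s*(1+c['k1']*(s@s));K=np.array(c['mtx'])
    return s[0]*K[0,0]+K[0,2],s[1]*K[1,1]+K[1,2]
E
python3 - <<'E'
from h import *
np.set_printoptions(precision=4,suppress=True)
for n in('side','top'):
    c=cam(n,n+'0.png');R=np.array(c['R']);print(n,c['mtx'],c['k1'],-R.T@np.array(c['t']),R[2])
    np.savez('pics/'+n+'0.npz',**c)
o=manip.get_obs();print(o)
E
```

```text
pics
side [[403.626    0.     261.7693]
 [  0.     403.626  193.8374]
 [  0.       0.       1.    ]] 0.04968047691187891 [1.0138 0.445  1.035 ] [-0.4291 -0.335  -0.8388]
top [[441.5762   0.     254.4904]
 [  0.     441.5762 189.5896]
 [  0.       0.       1.    ]] -0.022610876718359794 [0.4029 0.0402 1.3389] [ 0.1052  0.0152 -0.9943]
{'clock': 0.1, 'joint_pos': array([-1.1546,  0.3328, -0.0647,  1.4609,  0.0216,  1.3499, -0.0885]), 'joint_velocities': array([-0.0016, -0.0041,  0.0011, -0.0021, -0.0003,  0.0001,  0.0017]), 'tau': array([  0.0008, -62.6748,   0.0488, -39.2428,   0.0163,   0.007 ,
         0.    ]), 'position': array([0.2653, 0.5655, 0.207 ]), 'ee_rot': array([ 0.2176,  0.976 , -0.0006, -0.0001]), 'ft_force': array([ 1.2305, -0.0285,  0.7548]), 'torque': array([ 0.0566, -0.0006,  0.0325]), 'grasp_force': 0.0, 'grip_width': 0.9998081957866705}
```

View pics/side0.png

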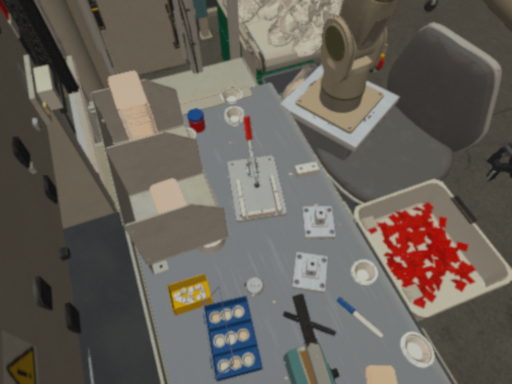

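View pics/top0.png

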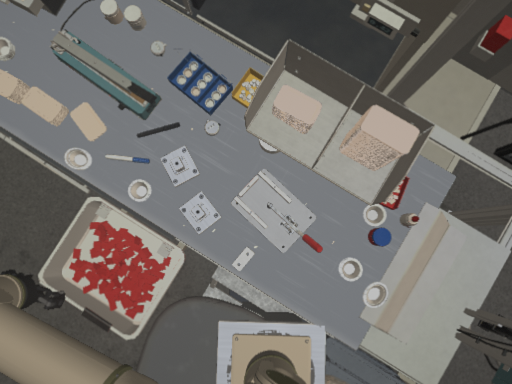

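The side view shows the fixture at about (257,185) with its red handle at (248,128), and the inserts near (319,220) and (310,270). The top view has the inserts at about (180,166) and (200,212), and the fixture at (275,210) with the handle at (312,243).

```bash
python3 - <<'E'
from h import *
s=cv2.imread('pics/side0.png')[110:300,220:345];t=cv2.imread('pics/top0.png')[135:265,155:330]
s4=cv2.resize(s,None,fx=3.15,fy=3.15,interpolation=cv2.INTER_CUBIC);t4=cv2.resize(t,None,fx=4.5,fy=4.5,interpolation=cv2.INTER_CUBIC)
for im,k,x0,y0 in((s4,3.15,220,110),(t4,4.5,155,135)):
    h,w=im.shape[:2]
    for x in range(x0+(-x0)%20,x0+int(w/k),20): cv2.putText(im,str(x),(int((x-x0)*k),10),0,.35,(0,255,255));cv2.line(im,(int((x-x0)*k),12),(int((x-x0)*k),18),(0,255,255))
    for y in range(y0+(-y0)%20,y0+int(h/k),20): cv2.putText(im,str(y),(0,int((y-y0)*k)+4),0,.35,(0,255,255));cv2.line(im,(24,int((y-y0)*k)),(30,int((y-y0)*k)),(0,255,255))
cv2.imwrite('pics/s4.png',s4);cv2.imwrite('pics/t4.png',t4)
E
```

```text
(no output)
```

View pics/s4.png

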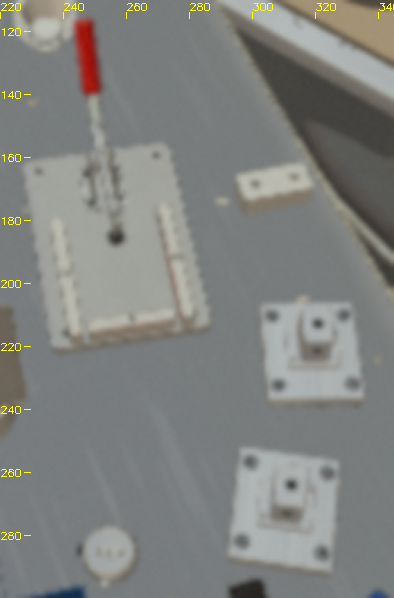

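View pics/t4.png

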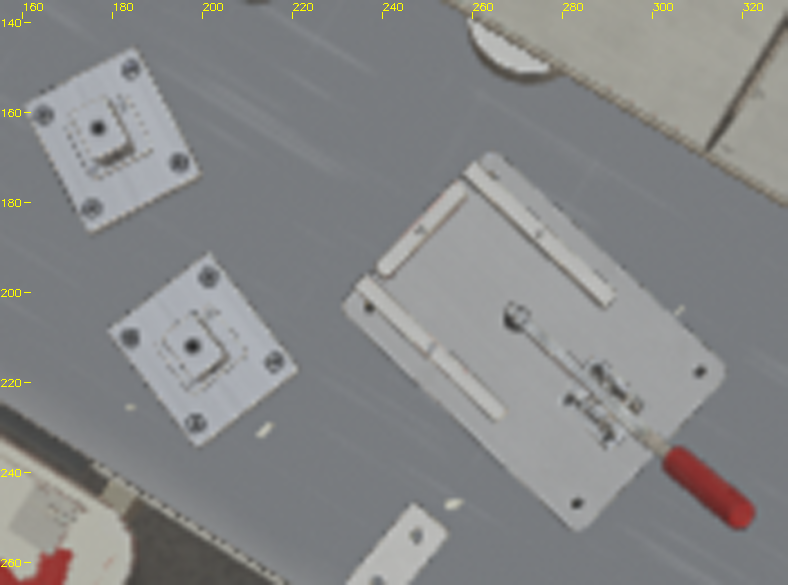

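The crops show each insert with a dark tongue hole and four shoe bolts. The fixture shows plate holes, the stop at image upper left, and the handle at lower right. I'll refine the dark spots and triangulate.

```bash
cat > m0.py <<'E'
from h import *
np.set_printoptions(precision=4,suppress=True)
C={n:dict(np.load(f'pics/{n}0.npz')) for n in('side','top')}
def ref(c,p,r=3):
    g=cv2.cvtColor(c['color'],cv2.COLOR_RGB2GRAY).astype(float);u,v=p
    for _ in range(3):
        iu,iv=int(round(u)),int(round(v));w=g[iv-r:iv+r+1,iu-r:iu+r+1];w=np.clip(np.percentile(w,60)-w,0,None)
        Y,X=np.mgrid[-r:r+1,-r:r+1];u,v=iu+(w*X).sum()/w.sum(),iv+(w*Y).sum()/w.sum()
    return u,v
T=lambda l:[ref(C['top'],(155+x/4.5-.4,135+y/4.5-.4)) for x,y in l]
S=lambda l:[ref(C['side'],(220+x/3.15-.35,110+y/3.15-.35)) for x,y in l]
D={'A':(T([(98,128),(131,69),(43,115),(180,162),(92,208)]),S([(291,485),(251,461),(327,472),(242,541),(321,553)])),
'B':(T([(193,346),(208,277),(130,338),(274,362),(196,424)]),S([(318,324),(272,315),(344,315),(279,384),(352,384)]))}
for k,(t,s) in D.items():
    print(k,'tongue',*tri(C['top'],t[0],C['side'],s[0]))
    P=[]
    for p in t[1:]:
        b=min((tri(C['top'],p,C['side'],q)+(q,) for q in s[1:]),key=lambda r:r[1]+abs(r[0][2]-.02))
        P.append(b[0]);print('  bolt',b[0],b[1],onz(C['top'],*p,.021))
    P=np.array(P);print('  centre',P.mean(0))
    # image-order: 0 top,1 left,2 right,3 bottom
    for i,j in((0,1),(2,3),(0,2),(1,3)):
        d=P[j]-P[i];print('  edge',i,j,np.linalg.norm(d[:2]),np.degrees(np.arctan2(d[1],d[0]))%180)
print('fixture holes top, z12')
F=[onz(C['top'],*p,.012) for p in T([(369,307),(700,371),(577,503)])]; print(np.array(F))
print(np.array([onz(C['side'],*p,.012) for p in S([(38,171),(156,155)])]))
raw=lambda x,y,z:onz(C['top'],155+x/4.5-.4,135+y/4.5-.4,z)
print('stop/rails z34')
for n,x,y in(('stop in1',468,186),('stop in2',391,278),('railR out end',590,306),('railR in? start',465,172),('railL start',357,287),('railL end out',493,419),('railL end in',505,408),('railR end in',597,306),('railR end out',614,293)):print(n,raw(x,y,.034))
# red handle
for n in C:
    r=C[n]['color'].astype(int);m=((r[...,0]>110)&(r[...,1]<70)&(r[...,2]<70)).astype(np.uint8)
    k,l,st,ce=cv2.connectedComponentsWithStats(m)
    for i in range(1,k):
        if st[i,4]>60:
            ys,xs=np.where(l==i);pts=np.c_[xs,ys].astype(float);mu=pts.mean(0);e=np.linalg.svd(pts-mu,full_matrices=False)[2][0];q=(pts-mu)@e
            if (n=='side' and mu[0]<262 and mu[0]>235 and mu[1]<160)or(n=='top' and 290<mu[0]<335 and 225<mu[1]<260):
                print(n,mu,st[i],mu+e*q.min(),mu+e*q.max())
E
python3 m0.py
```

```text
A tongue [0.6079 0.291  0.0706] 0.0026079888984897087
  bolt [0.6577 0.2786 0.0277] 0.0055739716031898996 [0.6605 0.2774 0.021 ]
  bolt [0.6224 0.3386 0.0253] 0.0028306317857071674 [0.6238 0.3383 0.021 ]
  bolt [0.5945 0.2427 0.0259] 0.005176862915277134 [0.5966 0.2413 0.021 ]
  bolt [0.5598 0.303  0.0246] 0.0030435036484702826 [0.561  0.3024 0.021 ]
  centre [0.6086 0.2907 0.0259]
  edge 0 1 0.06965544308679127 120.52625398002228
  edge 2 3 0.06948811400917476 119.90569242298322
  edge 0 2 0.07272194151361522 29.556212893295083
  edge 1 3 0.07196672231017046 29.682512258075405
B tongue [0.4682 0.2236 0.0709] 0.002843377530383126
  bolt [0.5182 0.2203 0.0254] 0.0028480938846587958 [0.5193 0.2197 0.021 ]
  bolt [0.4727 0.2744 0.0273] 0.005362298374130175 [0.4744 0.2731 0.021 ]
  bolt [0.4628 0.174  0.0254] 0.003984568015074667 [0.4641 0.1728 0.021 ]
  bolt [0.4174 0.2282 0.026 ] 0.006298028271679739 [0.4191 0.2261 0.021 ]
  centre [0.4678 0.2242 0.026 ]
  edge 0 1 0.0705921153473704 130.04405583550167
  edge 2 3 0.07067884671703768 129.9489235218399
  edge 0 2 0.07216988240431986 39.91734161684391
  edge 1 3 0.07205277355319221 39.84824477969278
fixture holes top, z12
[[ 0.5012  0.1126  0.012 ]
 [ 0.4649 -0.1088  0.012 ]
 [ 0.3757 -0.0288  0.012 ]]
[[ 0.4526 -0.1193  0.012 ]
 [ 0.3613 -0.0363  0.012 ]]
stop/rails z34
stop in1 [0.5823 0.0491 0.034 ]
stop in2 [0.5197 0.0982 0.034 ]
railR out end [ 0.5049 -0.0334  0.034 ]
railR in? start [0.5916 0.0514 0.034 ]
railL start [0.5131 0.1204 0.034 ]
railL end out [0.429  0.0284 0.034 ]
railL end in [0.4364 0.0208 0.034 ]
railR end in [ 0.505 -0.038  0.034]
railR end out [ 0.5139 -0.049   0.034 ]
side [247.4803 127.9134] [244 117   8  23 127] [246.1629 116.8614] [248.8046 139.0233]
top [312.5948 242.7931] [303 235  19  17 116] [303.7509 235.133 ] [320.9638 250.0418]
```

```bash
cat > m1.py <<'E'
import contextlib,io
with contextlib.redirect_stdout(io.StringIO()):
    from m0 import *
print('handle ends',tri(C['top'],(303.8,235.1),C['side'],(248.8,139.0)),tri(C['top'],(321,250),C['side'],(246.2,116.9)))
# plate holes in both
for a,b in(((700,371),(38,171)),((577,503),(156,155))):
    t=T([a])[0]; print('hole',tri(C['top'],t,C['side'],S([b])[0]),tri(C['top'],t,C['side'],(220+b[0]/3.15,110+b[1]/3.15)), proj(C['side'],onz(C['top'],*t,.012)),S([b])[0])
# rails: bright
for n,(x0,x1,y0,y1) in(('top',(225,305,165,235)),('side',(225,290,165,225))):
    g=cv2.cvtColor(C[n]['color'],cv2.COLOR_RGB2GRAY)[y0:y1,x0:x1]
    g=cv2.resize(g,None,fx=4,fy=4,interpolation=cv2.INTER_CUBIC)
    for th in (195,205):
        m=(g>th).astype(np.uint8);cs=cv2.findContours(m,0,1)[0]
        for c in cs:
            (cx,cy),(w,h),a=cv2.minAreaRect(c)
            if max(w,h)>50 and min(w,h)>8:
                bp=cv2.boxPoints(((cx,cy),(w,h),a)); P=np.array([onz(C[n],x0+(x+.5)/4-.5,y0+(y+.5)/4-.5,.034)[:2] for x,y in bp])
                e=[P[1]-P[0],P[2]-P[1]];L=max(e,key=np.linalg.norm)
                print(n,th,'ctr',P.mean(0),'len',np.linalg.norm(e,axis=1),'ang',np.degrees(np.arctan2(L[1],L[0]))%180)
E
python3 m1.py
```

```text
handle ends (array([ 0.4093, -0.08  ,  0.1056]), np.float64(0.0035787774463067797)) (array([ 0.3699, -0.1227,  0.14  ]), np.float64(0.005762081201498514))
hole (array([ 0.4642, -0.1068,  0.0337]), np.float64(0.0010949019553466535)) (array([ 0.4636, -0.1069,  0.0143]), np.float64(0.0039736762341508105)) (np.float64(230.76451144311397), np.float64(164.62367128434843)) (np.float64(230.79179397642952), np.float64(160.57616761239635))
hole (array([ 0.3756, -0.0269,  0.0336]), np.float64(0.0018733552701013917)) (array([ 0.3744, -0.0267,  0.0147]), np.float64(0.004790641474390105)) (np.float64(267.9888002062348), np.float64(159.57702018154833)) (np.float64(268.89102564102564), np.float64(155.6517094017094))
```

```bash
cat > p.py <<'E'
import sys,math
from h import *
from scipy.spatial.transform import Rotation as Ro
def yaw(R): return math.degrees(math.atan2(R[1,1],R[0,1]))
def plan(wps,q=None):
    """wps: list of (x,y,z,yaw_of_tool_y_deg or None, speed frac); prints rows in tool axes"""
    o=manip.get_obs();p=np.array(o['position']);R=Ro.from_quat(o['ee_rot']).as_matrix();psi=yaw(R);dr=[];tr=[]
    tilt=Ro.from_matrix(R).inv().as_matrix()@np.array([0,0,-1.]);
    first=np.degrees(np.cross([0,0,1.],tilt))/4  # levelling turn, tool axes
    for (x,y,z,a,s) in wps:
        d=np.array([x,y,z])-p; da=0 if a is None else (a-psi)
        n=max(1,math.ceil(np.abs(d).max()/.0249/s),math.ceil(np.linalg.norm(d)/.0249/s),math.ceil(abs(da)/4))
        for i in range(n):
            c,sn=math.cos(math.radians(psi)),math.sin(math.radians(psi))
            Ra=np.array([[-sn,c,0],[c,sn,0],[0,0,-1]])  # rows: tool x,y,z
            t=np.round(Ra@(d/n)/.025,2)+0.
            dr.append([0.,0.,round(-da/n/4,2)+0.]);tr.append(t.tolist());psi+=da/n
        p=np.array([x,y,z])
    dr[0][0],dr[0][1]=np.round(first[:2],2).tolist()
    print('from',np.round(o['position'],4),'yaw %.1f'%yaw(R),'tiltcorr',np.round(first,2),'t',o['clock'],'F',np.round(o['ft_force'],1),'w',round(o['grip_width'],3),'g',round(o['grasp_force'],1))
    for i in range(0,len(tr),10): print('DR',dr[i:i+10],'\nTR',tr[i:i+10])
FO=np.array([.465,-.0189]);FA=math.radians(48.2)
def fx(x,y): return FO+x*np.array([math.sin(FA),-math.cos(FA)])+y*np.array([math.cos(FA),math.sin(FA)])
E
python3 - <<'E'
from p import *
x,y=fx(0,-.118);plan([(.45,.25,.23,-10,1),(x,y,.19,-41.8,1),(x,y,.165,-41.8,1)])
E
```

```text
from [0.2653 0.5655 0.207 ] yaw 64.9 tiltcorr [-0.02  0.    0.  ] t 0.1 F [ 1.2 -0.   0.8] w 1.0 g 0.0
DR [[-0.02, 0.0, 0.99], [0.0, 0.0, 0.99], [0.0, 0.0, 0.99], [0.0, 0.0, 0.99], [0.0, 0.0, 0.99], [0.0, 0.0, 0.99], [0.0, 0.0, 0.99], [0.0, 0.0, 0.99], [0.0, 0.0, 0.99], [0.0, 0.0, 0.99]] 
TR [[-0.63, -0.44, -0.05], [-0.66, -0.39, -0.05], [-0.69, -0.35, -0.05], [-0.71, -0.3, -0.05], [-0.73, -0.25, -0.05], [-0.74, -0.2, -0.05], [-0.76, -0.15, -0.05], [-0.76, -0.09, -0.05], [-0.77, -0.04, -0.05], [-0.77, 0.01, -0.05]]
DR [[0.0, 0.0, 0.99], [0.0, 0.0, 0.99], [0.0, 0.0, 0.99], [0.0, 0.0, 0.99], [0.0, 0.0, 0.99], [0.0, 0.0, 0.99], [0.0, 0.0, 0.99], [0.0, 0.0, 0.99], [0.0, 0.0, 0.99], [0.0, 0.0, 0.53]] 
TR [[-0.77, 0.07, -0.05], [-0.76, 0.12, -0.05], [-0.75, 0.17, -0.05], [-0.74, 0.22, -0.05], [-0.72, 0.27, -0.05], [-0.7, 0.32, -0.05], [-0.68, 0.37, -0.05], [-0.65, 0.41, -0.05], [-0.62, 0.46, -0.05], [-0.97, 0.0, 0.11]]
DR [[0.0, 0.0, 0.53], [0.0, 0.0, 0.53], [0.0, 0.0, 0.53], [0.0, 0.0, 0.53], [0.0, 0.0, 0.53], [0.0, 0.0, 0.53], [0.0, 0.0, 0.53], [0.0, 0.0, 0.53], [0.0, 0.0, 0.53], [0.0, 0.0, 0.53]] 
TR [[-0.97, 0.03, 0.11], [-0.96, 0.07, 0.11], [-0.96, 0.11, 0.11], [-0.96, 0.14, 0.11], [-0.95, 0.18, 0.11], [-0.94, 0.21, 0.11], [-0.93, 0.25, 0.11], [-0.93, 0.28, 0.11], [-0.91, 0.31, 0.11], [-0.9, 0.35, 0.11]]
DR [[0.0, 0.0, 0.53], [0.0, 0.0, 0.53], [0.0, 0.0, 0.53], [0.0, 0.0, 0.53], [0.0, 0.0, 0.0], [0.0, 0.0, 0.0]] 
TR [[-0.89, 0.38, 0.11], [-0.87, 0.41, 0.11], [-0.86, 0.45, 0.11], [-0.84, 0.48, 0.11], [0.0, 0.0, 0.5], [0.0, 0.0, 0.5]]
```

jog_arm(dr=[[0, 0, 1], [0, 0, 1], [0, 0, 1], [0, 0, 1], [0, 0, 1], [0, 0, 1], [0, 0, 1], [0, 0, 1], [0, 0, 1], [0, 0, 1]], translation=[[-0.63, -0.44, -0.05], [-0.66, -0.39, -0.05], [-0.69, -0.35, -0.05], [-0.71, -0.3, -0.05], [-0.73, -0.25, -0.05], [-0.74, -0.2, -0.05], [-0.76, -0.15, -0.05], [-0.76, -0.09, -0.05], [-0.77, -0.04, -0.05], [-0.77, 0.01, -0.05]], jaw=[0, 0, 0, 0, 0, 0, 0, 0, 0, 0], squeeze=40)

```text
clock: 1.1
position: [0.3617, 0.3981, 0.2199]
ee_rot: [0.54, 0.842, -0.0, -0.0]
ft_force: [-0.1, 1.0, 0.4]
grip_width: -0.005
grasp_force: 0.0
```

jog_arm(dr=[[0, 0, 1], [0, 0, 1], [0, 0, 1], [0, 0, 1], [0, 0, 1], [0, 0, 1], [0, 0, 1], [0, 0, 1], [0, 0, 1], [0, 0, 0.5]], translation=[[-0.77, 0.07, -0.05], [-0.76, 0.12, -0.05], [-0.75, 0.17, -0.05], [-0.74, 0.22, -0.05], [-0.72, 0.27, -0.05], [-0.7, 0.32, -0.05], [-0.68, 0.37, -0.05], [-0.65, 0.41, -0.05], [-0.62, 0.46, -0.05], [-0.97, 0, 0.11]], jaw=[0, 0, 0, 0, 0, 0, 0, 0, 0, 0])

```text
clock: 2.1
position: [0.4432, 0.2238, 0.2286]
ee_rot: [0.784, 0.62, 0.0, 0.0]
ft_force: [-1.3, -0.7, -0.3]
grip_width: -0.003
grasp_force: 0.0
```

jog_arm(dr=[[0, 0, 0.5], [0, 0, 0.5], [0, 0, 0.5], [0, 0, 0.5], [0, 0, 0.5], [0, 0, 0.5], [0, 0, 0.5], [0, 0, 0.5], [0, 0, 0.5], [0, 0, 0.5]], translation=[[-0.97, 0.03, 0.11], [-0.96, 0.07, 0.11], [-0.96, 0.11, 0.11], [-0.96, 0.14, 0.11], [-0.95, 0.18, 0.11], [-0.94, 0.21, 0.11], [-0.93, 0.25, 0.11], [-0.93, 0.28, 0.11], [-0.91, 0.31, 0.11], [-0.9, 0.35, 0.11]], jaw=[0, 0, 0, 0, 0, 0, 0, 0, 0, 0])

```text
clock: 3.1
position: [0.3976, -0.0151, 0.201]
ee_rot: [0.88, 0.475, 0.0, -0.0]
ft_force: [0.5, 0.4, 0.2]
grip_width: -0.001
grasp_force: 0.0
```

```bash
python3 - <<'E'
from p import *
x,y=fx(0,-.118);plan([(x,y,.19,-41.8,1)])
c=cam('top');print(proj(c,manip.get_obs()['position']))
E
```

```text
from [ 0.3976 -0.0151  0.201 ] yaw -33.3 tiltcorr [-0. -0.  0.] t 3.1 F [0.5 0.4 0.2] w -0.001 g 0.0
DR [[-0.0, -0.0, 0.53], [0.0, 0.0, 0.53], [0.0, 0.0, 0.53], [0.0, 0.0, 0.53]] 
TR [[-0.83, 0.41, 0.11], [-0.81, 0.44, 0.11], [-0.8, 0.47, 0.11], [-0.78, 0.5, 0.11]]
(np.float64(282.84894949753146), np.float64(239.48133134710434))
```

jog_arm(dr=[[0, 0, 0.5], [0, 0, 0.5], [0, 0, 0.5], [0, 0, 0.5], [0, 0, 0], [0, 0, 0], [0, 0, 0], [0, 0, 0]], translation=[[-0.83, 0.41, 0.11], [-0.81, 0.44, 0.11], [-0.8, 0.47, 0.11], [-0.78, 0.5, 0.11], [0, 0, 0.5], [0, 0, 0.5], [0, 0, 0.5], [0, 0, 0.5]], jaw=[0, 0, 0, 0, 0, 0, 0, 0])

```text
clock: 3.95
position: [0.387, -0.1048, 0.1389]
ee_rot: [0.91, 0.414, -0.0, -0.0]
ft_force: [0.6, -0.1, -0.3]
grip_width: 0.001
grasp_force: 0.0
```

```bash
python3 - <<'E'
from p import *
o=manip.get_obs();print(o['position'],o['ft_force'],o['ee_rot'])
t=cam('top')['color'][200:290,260:360];s=cam('side')['color'][80:220,190:300]
t=cv2.resize(t,None,fx=4,fy=4,interpolation=2);s=cv2.resize(s,(330,420),interpolation=2);t=cv2.copyMakeBorder(t,0,60,0,0,0)
cv2.imwrite('pics/c1.png',np.hstack([t,s])[:,:,::-1])
E
```

```text
[ 0.38695632 -0.10482872  0.13887283] [ 0.64893637 -0.12050454 -0.31533215] [ 9.10311940e-01  4.13922692e-01 -4.06220411e-04 -1.11288868e-04]
```

View pics/c1.png

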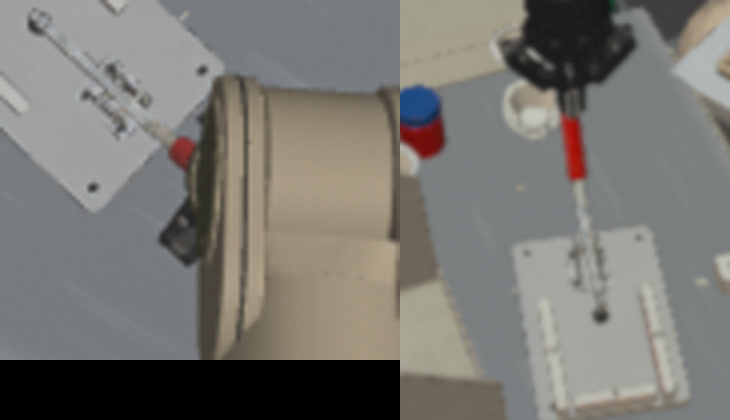

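```bash
python3 - <<'E'
from p import *
C=dict(np.load('pics/side0.npz'));Tc=dict(np.load('pics/top0.npz'))
for th in(0,.1,.2):
  for r in(.073,.141):
    a=math.radians(48)-th
    y=-.026-r*math.cos(a)-.016*math.sin(a);z=.058+r*math.sin(a)-.016*math.cos(a)
    X=[*fx(0,y),z];print(th,r,round(y,3),round(z,3),np.round(proj(C,X),1),np.round(proj(Tc,X),1))
o=manip.get_obs();print('tcp',np.round(proj(C,o['position']),1),np.round(proj(Tc,o['position']),1))
c=cam('side')['color'].astype(int);m=(c[...,0]>110)&(c[...,1]<70)&(c[...,2]<70);m[:,:238]=0;m[:,262:]=0;m[160:]=0
ys,xs=np.where(m);print(ys.min(),ys.max(),xs[ys==ys.min()],xs[ys==ys.max()],len(ys))
E
```

```text
0 0.073 -0.087 0.102 [247.8 138.9] [304.4 236.2]
0 0.141 -0.132 0.152 [245.  116.1] [318.8 248. ]
0.1 0.073 -0.091 0.095 [247.6 139.2] [305.2 237.2]
0.1 0.141 -0.141 0.141 [244.6 116.5] [320.7 250.2]
0.2 0.073 -0.094 0.089 [247.5 139.8] [305.9 238.1]
0.2 0.141 -0.149 0.129 [244.4 117.5] [322.2 252.1]
tcp [246.5 123.1] [313.5 244.4]
119 139 [244 245 246 247 248] [247 248] 113
```

jog_arm(dr=[[0, 0, 0], [0, 0, 0], [0, 0, 0]], translation=[[0, 0, 0.5], [0, 0, 0.5], [0, 0, 0.5]], jaw=[0, 0, 0])

```text
clock: 4.4
position: [0.388, -0.1049, 0.1029]
ee_rot: [0.91, 0.414, 0.001, 0.0]
ft_force: [0.7, 0.1, 3.0]
grip_width: -0.003
grasp_force: 0.8
```

```bash
cat > red.py <<'E'
from p import *
c=cam('side')['color'].astype(int);m=(c[...,0]>100)&(c[...,1]<70)&(c[...,2]<70);m[:,238-20:238]=0;m[:,:230]=0;m[:,265:]=0;m[165:]=0;m[:95]=0
ys,xs=np.where(m);print(ys.min(),ys.max(),xs[ys==ys.min()],xs[ys==ys.max()],len(ys))
c=cam('top')['color'].astype(int);m=(c[...,0]>100)&(c[...,1]<70)&(c[...,2]<70);m[:,:290]=0;m[:,345:]=0;m[:225]=0;m[275:]=0
ys,xs=np.where(m);print('top',len(ys),xs.min() if len(xs) else 0,ys.min() if len(xs) else 0,xs.max() if len(xs) else 0)
o=manip.get_obs();print(np.round(o['position'],4),np.round(o['ft_force'],1),np.round(o['torque'],2))
E
python3 red.py
```

```text
127 139 [247 248 249] [247 248 249 250] 69
top 9 304 236 306
[ 0.3869 -0.1049  0.1021] [-0.3  0.8  0.6] [-0.03  0.06 -0.05]
```

jog_arm(dr=[[0, 0, 0], [0, 0, 0], [0, 0, 0], [0, 0, 0]], translation=[[0, 0, 0.5], [0, 0, 0.5], [0, 0, 0.5], [0, 0, 0.2]], jaw=[0, 0, 0, 0])

```text
clock: 4.9
position: [0.3874, -0.105, 0.0602]
ee_rot: [0.91, 0.414, -0.0, 0.0]
ft_force: [-0.1, 0.0, 2.1]
grip_width: -0.001
grasp_force: 0.7
```

```bash
python3 red.py; python3 - <<'E'
from p import *
s=cam('side')['color'][80:220,190:300]
cv2.imwrite('pics/c2.png',cv2.resize(s,(440,560),interpolation=2)[:,:,::-1])
E
```

```text
122 143 [246] [247] 34
top 0 0 0 0
[ 0.3873 -0.105   0.0603] [0.6 0.6 0.5] [ 0.02 -0.02  0.07]
```

View pics/c2.png

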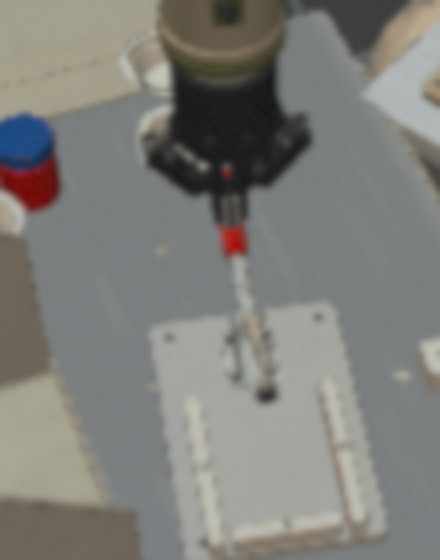

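The clamp lever is swinging and the pad is visibly lifting, with the fingertips on the red handle at crop (232,225). I'll press on to the stop.

jog_arm(dr=[[0, 0, 0], [0, 0, 0], [0, 0, 0], [0, 0, 0], [0, 0, 0]], translation=[[0, 0, 0.15], [0, 0, 0.1], [0, 0, 0.1], [0, 0, 0.05], [0, 0, 0]], jaw=[0, 0, 0, 0, 0])

```text
clock: 5.55
position: [0.3873, -0.1051, 0.0501]
ee_rot: [0.91, 0.414, -0.0, -0.0]
ft_force: [0.3, -0.3, 0.2]
grip_width: -0.001
grasp_force: 0.2
```

jog_arm(dr=[[0, 0, 0], [0, 0, 0], [0, 0, 0]], translation=[[0, 0, 0.06], [0, 0, 0.06], [0, 0, 0]], jaw=[0, 0, 0])

```text
clock: 5.85
position: [0.3872, -0.1051, 0.047]
ee_rot: [0.91, 0.414, -0.0, -0.0]
ft_force: [0.6, -0.2, 0.9]
grip_width: 0.001
grasp_force: 0.3
```

jog_arm(dr=[[0, 0, 0], [0, 0, 0], [0, 0, 0], [0, 0, 0]], translation=[[0, 0, 0.06], [0, 0, 0.06], [0, 0, 0.06], [0, 0, 0]], jaw=[0, 0, 0, 0])

```text
clock: 6.25
position: [0.3872, -0.105, 0.0425]
ee_rot: [0.91, 0.414, -0.0, -0.0]
ft_force: [0.4, -0.3, 1.5]
grip_width: 0.003
grasp_force: 0.2
```

```bash
python3 red.py
```

```text
140 145 [248 249 250] [247 248] 26
top 0 0 0 0
[ 0.3873 -0.105   0.0426] [ 0.1 -0.4 -0.1] [-0.   -0.03  0.05]
```

```bash
python3 - <<'E'
from p import *
C=dict(np.load('pics/side0.npz'))
for th in(.6,.7,.838):
  a=math.radians(48)-th
  for r in(.073,.141):
    y=-.026-r*math.cos(a)-.016*math.sin(a);z=.058+r*math.sin(a)-.016*math.cos(a)
    print(th,r,round(y,3),round(z,3),np.round(proj(C,[*fx(0,y),z]),1))
print(proj(C,[*fx(0,.039),.094]))
s=cam('side')['color'][95:195,210:300]
cv2.imwrite('pics/c3.png',cv2.resize(s,(540,600),interpolation=2)[:,:,::-1])
E
```

```text
0.6 0.073 -0.101 0.06 [247.4 144.3]
0.6 0.141 -0.167 0.076 [244.1 125.2]
0.7 0.073 -0.101 0.052 [247.5 145.9]
0.7 0.141 -0.168 0.062 [244.2 128. ]
0.838 0.073 -0.099 0.042 [247.7 148.4]
0.838 0.141 -0.167 0.042 [244.4 132.3]
(np.float64(254.57653762061994), np.float64(173.63683127281735))
```

View pics/c3.png

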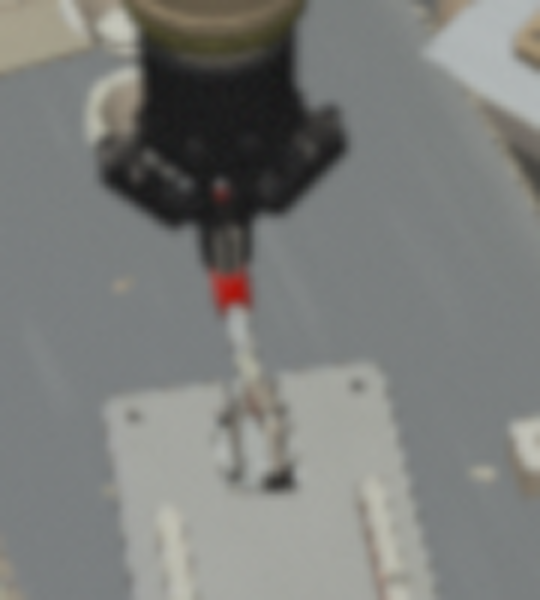

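jog_arm(dr=[[0, 0, 0], [0, 0, 0], [0, 0, 0], [0, 0, 0], [0, 0, 0]], translation=[[0, 0, -0.5], [0, 0, -1], [0, 0, -1], [0, 0, -1], [0, 0, -1]], jaw=[0, 0, 0, 0, 0])

```text
clock: 6.9
position: [0.3871, -0.105, 0.1562]
ee_rot: [0.91, 0.414, 0.0, -0.0]
ft_force: [-0.0, -1.1, 0.3]
grip_width: -0.003
grasp_force: 0.0
```

```bash
python3 red.py; python3 - <<'E'
from p import *
s=cam('side')['color'][95:195,210:300]
cv2.imwrite('pics/c4.png',cv2.resize(s,(540,600),interpolation=2)[:,:,::-1])
E
```

```text
127 145 [245 246 247] [247 248 250] 93
top 17 304 238 308
[ 0.3891 -0.1051  0.1579] [ 0.1 -0.1 -0.6] [-0.01  0.03 -0.  ]
```

View pics/c4.png

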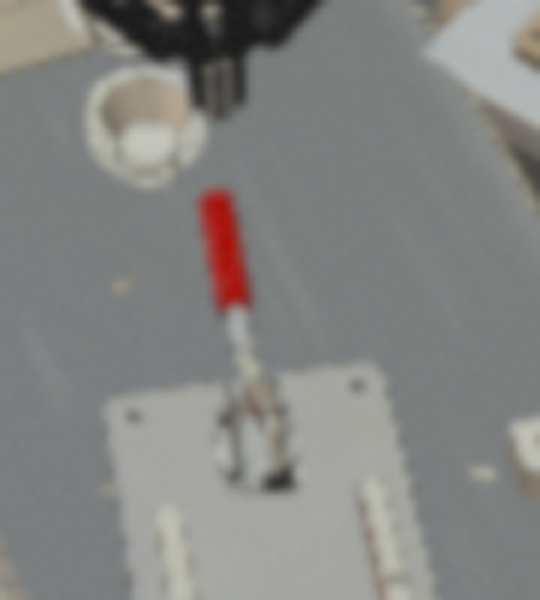

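```bash
python3 - <<'E'
from p import *
C=cam('side');o=manip.get_obs();p=o['position']
for dz in(0,.01,.02): print(dz,np.round(proj(C,p+[0,0,dz]),1))
E
```

```text
0 [245.9 119.4]
0.01 [245.8 117. ]
0.02 [245.7 114.5]
```

jog_arm(dr=[[0, 0, 0], [0, 0, 0], [0, 0, 0], [0, 0, 0], [0, 0, 0], [0, 0, 0], [0, 0, 0], [0, 0, 0], [0, 0, 0], [0, 0, 0]], translation=[[0, 0, 1], [0, 0, 1], [0, 0, 1], [0, 0, 1], [0, 0, 0.6], [0, 0, 0.12], [0, 0, 0.12], [0, 0, 0.08], [0, 0, 0.08], [0, 0, 0]], jaw=[0, 0, 0, 0, 0, 0, 0, 0, 0, 0])

```text
clock: 8.1
position: [0.3876, -0.105, 0.0304]
ee_rot: [0.91, 0.414, 0.0, 0.0]
ft_force: [0.5, -0.1, -0.1]
grip_width: 0.002
grasp_force: 0.1
```

jog_arm(dr=[[0, 0, 0], [0, 0, 0], [0, 0, 0], [0, 0, 0], [0, 0, 0]], translation=[[0, 0, 0.06], [0, 0, 0.06], [0, 0, 0.06], [0, 0, 0.04], [0, 0, 0]], jaw=[0, 0, 0, 0, 0])

```text
clock: 8.6
position: [0.3881, -0.105, 0.0273]
ee_rot: [0.911, 0.413, 0.0, -0.001]
ft_force: [-21.9, 1.8, 60.5]
grip_width: 0.0
grasp_force: 29.6
```

```bash
python3 red.py
```

```text
144 148 [247 248 249 250] [247] 20
top 0 0 0 0
[ 0.3881 -0.105   0.0273] [-21.5   2.6  59.9] [0.69 4.91 0.03]
```

The handle root is now at side row 148, which matches fully open, and the force rose at the stop. I'll retreat and move to insert B.

```bash
python3 - <<'E'
from p import *
plan([(.388,-.105,.18,None,1),(.468,.2235,.15,-50.1,1)])
E
```

```text
from [ 0.3881 -0.105   0.0273] yaw -41.2 tiltcorr [-0.02 -0.02  0.  ] t 8.7 F [-21.5   2.6  59.9] w -0.003 g 29.5
DR [[-0.02, -0.02, 0.0], [0.0, 0.0, 0.0], [0.0, 0.0, 0.0], [0.0, 0.0, 0.0], [0.0, 0.0, 0.0], [0.0, 0.0, 0.0], [0.0, 0.0, 0.0], [0.0, 0.0, 0.16], [0.0, 0.0, 0.16], [0.0, 0.0, 0.16]] 
TR [[0.0, 0.0, -0.87], [0.0, 0.0, -0.87], [0.0, 0.0, -0.87], [0.0, 0.0, -0.87], [0.0, 0.0, -0.87], [0.0, 0.0, -0.87], [0.0, 0.0, -0.87], [0.86, -0.45, 0.09], [0.85, -0.46, 0.09], [0.85, -0.46, 0.09]]
DR [[0.0, 0.0, 0.16], [0.0, 0.0, 0.16], [0.0, 0.0, 0.16], [0.0, 0.0, 0.16], [0.0, 0.0, 0.16], [0.0, 0.0, 0.16], [0.0, 0.0, 0.16], [0.0, 0.0, 0.16], [0.0, 0.0, 0.16], [0.0, 0.0, 0.16]] 
TR [[0.84, -0.47, 0.09], [0.84, -0.48, 0.09], [0.83, -0.49, 0.09], [0.83, -0.5, 0.09], [0.82, -0.51, 0.09], [0.81, -0.52, 0.09], [0.81, -0.53, 0.09], [0.8, -0.54, 0.09], [0.8, -0.55, 0.09], [0.79, -0.56, 0.09]]
DR [[0.0, 0.0, 0.16]] 
TR [[0.78, -0.56, 0.09]]
```

jog_arm(dr=[[0, 0, 0], [0, 0, 0], [0, 0, 0], [0, 0, 0], [0, 0, 0], [0, 0, 0], [0, 0, 0], [0, 0, 0.16], [0, 0, 0.16], [0, 0, 0.16]], translation=[[0, 0, -0.87], [0, 0, -0.87], [0, 0, -0.87], [0, 0, -0.87], [0, 0, -0.87], [0, 0, -0.87], [0, 0, -0.87], [0.86, -0.45, 0.09], [0.85, -0.46, 0.09], [0.85, -0.46, 0.09]], jaw=[0, 0, 0, 0, 0, 0, 1, 1, 1, 1])

```text
clock: 9.7
position: [0.4047, -0.0336, 0.1703]
ee_rot: [0.917, 0.398, 0.001, -0.0]
ft_force: [1.1, 0.6, 0.5]
grip_width: 0.679
grasp_force: 0.0
```

jog_arm(dr=[[0, 0, 0.16], [0, 0, 0.16], [0, 0, 0.16], [0, 0, 0.16], [0, 0, 0.16], [0, 0, 0.16], [0, 0, 0.16], [0, 0, 0.16], [0, 0, 0.16], [0, 0, 0.16]], translation=[[0.84, -0.47, 0.09], [0.84, -0.48, 0.09], [0.83, -0.49, 0.09], [0.83, -0.5, 0.09], [0.82, -0.51, 0.09], [0.81, -0.52, 0.09], [0.81, -0.53, 0.09], [0.8, -0.54, 0.09], [0.8, -0.55, 0.09], [0.79, -0.56, 0.09]], jaw=[1, 1, 1, 1, 1, 1, 1, 1, 1, 1])

```text
clock: 10.7
position: [0.4619, 0.2012, 0.1475]
ee_rot: [0.938, 0.346, 0.0, -0.0]
ft_force: [-1.0, 0.2, -0.3]
grip_width: 1.001
grasp_force: 0.0
```

jog_arm(dr=[[0, 0, 0.16], [0, 0, 0]], translation=[[0.78, -0.56, 0.09], [0, 0, 0]], jaw=[1, 1])

```text
clock: 10.9
position: [0.4671, 0.2267, 0.1448]
ee_rot: [0.939, 0.343, -0.0, -0.0]
ft_force: [-1.1, 0.2, -0.5]
grip_width: 1.0
grasp_force: 0.0
```

```bash
python3 red.py; python3 - <<'E'
from p import *
C=cam('side','side1.png');T=cam('top','top1.png');o=manip.get_obs();p=np.array(o['position']);R=Ro.from_quat(o['ee_rot']).as_matrix()
print(p,yaw(R),o['grip_width'])
for s in(-.0425,0,.0425):
  for dz in(0,.02): print(s,dz,np.round(proj(C,p+R[:,1]*s+[0,0,dz]),1))
s=C['color'];t=T['color']
a=cv2.resize(s[150:250,270:370],(400,400),interpolation=2);b=cv2.resize(t[150:250,150:250],(400,400),interpolation=2)
cv2.imwrite('pics/c5.png',np.hstack([a,b])[:,:,::-1])
E
```

```text
131 148 [245 246 247] [247] 84
top 142 304 237 323
[0.4673 0.2235 0.1451] [0.3 0.  0.5] [-0.04  0.02 -0.05]
[0.4674921  0.22256764 0.14547983] -50.14926575806031 1.0054079754472622
-0.0425 0 [339.6 197. ]
-0.0425 0.02 [340.9 192.8]
0 0 [323.4 197.4]
0 0.02 [324.4 193.2]
0.0425 0 [307.1 197.7]
0.0425 0.02 [307.9 193.5]
```

View pics/c5.png

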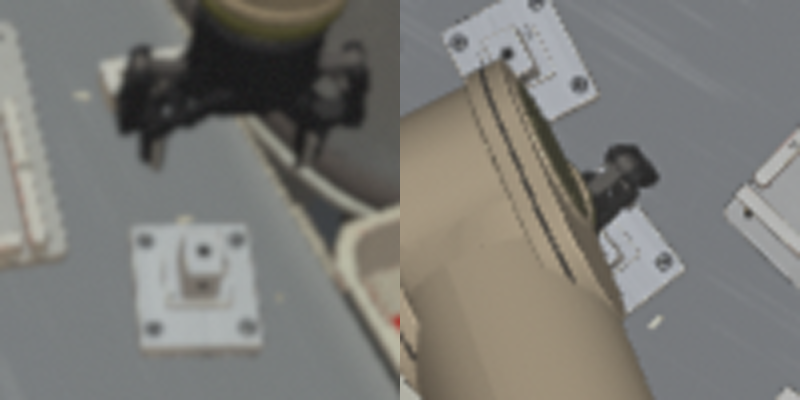

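The side picture shows the open fingertips at about (308,191) and (346,191), centred over the tongue at (321,213). They sit some 30 mm above the reported TCP, which agrees with the handle contact. I'll descend with that allowance.

jog_arm(dr=[[0, 0, 0], [0, 0, 0], [0, 0, 0], [0, 0, 0], [0, 0, 0], [0, 0, 0], [0, 0, 0], [0, 0, 0], [0, 0, 0], [0, 0, 0]], translation=[[0, 0, 1], [0, 0, 1], [0, 0, 1], [0, 0, 1], [0, 0, 0.5], [0, 0, 0.4], [0, 0, 0], [0, 0, 0], [0, 0, 0], [0, 0, 0]], jaw=[1, 1, 1, 1, 1, 1, 0.6, 0.5, 0.4, 0.4])

```text
clock: 12.1
position: [0.4679, 0.2239, 0.0238]
ee_rot: [0.94, 0.341, 0.001, -0.0]
ft_force: [-0.6, 0.2, -0.0]
grip_width: 0.403
grasp_force: 0.0
```

jog_arm(dr=[[0, 0, 0], [0, 0, 0], [0, 0, 0], [0, 0, 0]], translation=[[0, 0, 0], [0, 0, 0], [0, 0, 0], [0, 0, 0]], jaw=[0.2, 0.1, 0.1, 0.1], squeeze=60)

```text
clock: 12.5
position: [0.4679, 0.2239, 0.0238]
ee_rot: [0.94, 0.341, 0.001, -0.0]
ft_force: [-1.6, -0.1, 5.9]
grip_width: 0.288
grasp_force: 60.9
```

```bash
python3 - <<'E'
from p import *
C=cam('side','side2.png');T=cam('top','top2.png');o=manip.get_obs();print(o)
a=cv2.resize(C['color'][150:250,270:370],(400,400),interpolation=2);b=cv2.resize(T['color'][150:250,150:250],(400,400),interpolation=2)
cv2.imwrite('pics/c6.png',np.hstack([a,b])[:,:,::-1])
E
```

```text
{'clock': 12.6, 'joint_pos': array([-0.80029684,  0.29213259,  0.30180528,  1.95105094, -0.10889692,
        0.91250461, -1.31828148]), 'joint_velocities': array([-0.00150037, -0.00074543, -0.00096435,  0.00137031, -0.00062671,
       -0.00199996,  0.00066411]), 'tau': array([ 4.12631419e-02, -4.68873024e+01,  3.77451584e+00, -3.02379155e+01,
        4.36001318e-02, -5.24221044e-01,  1.20959201e-02]), 'position': array([0.4678998 , 0.22387117, 0.02380004]), 'ee_rot': array([ 9.39987883e-01,  3.41207166e-01,  6.06094715e-04, -2.85730040e-04]), 'ft_force': array([-1.64980083, -0.49897903,  6.65549843]), 'torque': array([-0.10030923,  0.30736908, -0.01320581]), 'grasp_force': 60.86980104446411, 'grip_width': 0.29266863978274515}
```

View pics/c6.png

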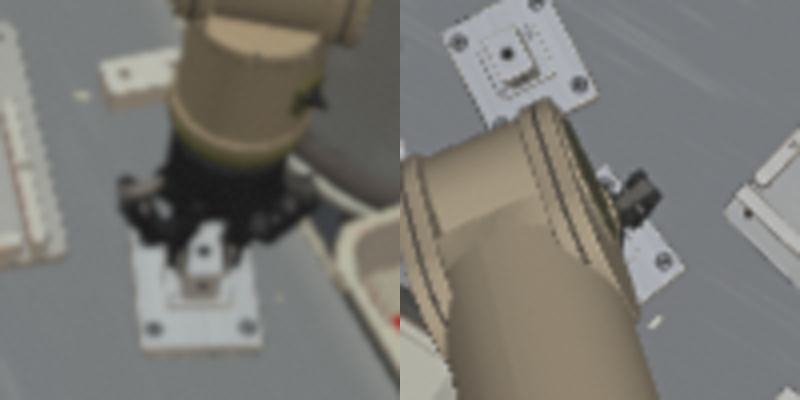

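The fingers hold the tongue, with an opening of 0.29 (about 25 mm) and a grip of 61 N. That is my tenth picture, so from here I go by numbers.

jog_arm(dr=[[0, 0, 0], [0, 0, 0], [0, 0, 0], [0, 0, 0], [0, 0, 0], [0, 0, 0], [0, 0, 0], [0, 0, 0], [0, 0, 0], [0, 0, 0]], translation=[[0, 0, -0.3], [0, 0, -0.5], [0, 0, -0.5], [0, 0, -0.5], [0, 0, -0.4], [0, 0, 0], [0, 0, 0], [0, 0, 0], [0, 0, 0], [0, 0, 0]], jaw=[0.1, 0.1, 0.1, 0.1, 0.1, 0.1, 0.1, 0.1, 0.1, 0.1])

```text
clock: 13.6
position: [0.4672, 0.2233, 0.0775]
ee_rot: [0.94, 0.341, -0.0, 0.0]
ft_force: [0.9, -0.8, -6.3]
grip_width: 0.285
grasp_force: 59.9
```

```bash
cat > w.py <<'E'
from p import *
F=[]
for _ in range(8):
    cam('side');o=manip.get_obs();F.append(o['ft_force'])
F=np.array(F);print(o['clock'],F.mean(0),F.std(0)/8**.5,o['position'],o['grip_width'],o['tau'][[1,3]],Ro.from_quat(o['ee_rot']).as_matrix()[:,2])
E
python3 w.py
```

```text
14.0 [ 0.30498335 -0.13495336 -7.49600534] [0.20478005 0.14373126 0.14384291] [0.46744975 0.22351447 0.07797343] 0.2893910711152846 [-50.37408113 -37.41778851] [ 4.92449030e-05  1.17985194e-04 -9.99999992e-01]
```

jog_arm(dr=[[0, 0, 0], [0, 0, 0], [0, 0, 0], [0, 0, 0], [0, 0, 0], [0, 0, 0], [0, 0, 0]], translation=[[0, 0, 0.5], [0, 0, 0.6], [0, 0, 0.6], [0, 0, 0.3], [0, 0, 0.1], [0, 0, 0.06], [0, 0, 0]], jaw=[0.1, 0.1, 0.1, 0.1, 0.1, 0.1, 0.1])

```text
clock: 14.7
position: [0.4677, 0.2236, 0.0243]
ee_rot: [0.94, 0.341, 0.0, -0.0]
ft_force: [0.1, 0.1, -7.7]
grip_width: 0.29
grasp_force: 59.9
```

jog_arm(dr=[[0, 0, 0], [0, 0, 0]], translation=[[0, 0, 0.03], [0, 0, 0]], jaw=[0.1, 0.1])

```text
clock: 14.9
position: [0.4679, 0.2238, 0.0238]
ee_rot: [0.94, 0.341, 0.001, -0.0]
ft_force: [0.3, -0.8, -3.9]
grip_width: 0.286
grasp_force: 60.1
```

```bash
python3 - <<'E'
from p import *
plan([(.4678,.2238,.1,None,1),(.608,.291,.1,-60.4,1),(.608,.291,.0238,-60.4,.8)])
E
```

```text
from [0.4679 0.2238 0.0238] yaw -50.1 tiltcorr [ 0.   -0.02  0.  ] t 14.9 F [ 0.3 -0.8 -3.9] w 0.286 g 60.1
DR [[0.0, -0.02, 0.0], [0.0, 0.0, 0.0], [0.0, 0.0, 0.0], [0.0, 0.0, 0.0], [0.0, 0.0, 0.37], [0.0, 0.0, 0.37], [0.0, 0.0, 0.37], [0.0, 0.0, 0.37], [0.0, 0.0, 0.37], [0.0, 0.0, 0.37]] 
TR [[0.0, 0.0, -0.76], [0.0, 0.0, -0.76], [0.0, 0.0, -0.76], [0.0, 0.0, -0.76], [0.86, 0.22, 0.0], [0.87, 0.2, 0.0], [0.87, 0.17, 0.0], [0.88, 0.15, 0.0], [0.88, 0.13, 0.0], [0.88, 0.11, 0.0]]
DR [[0.0, 0.0, 0.37], [0.0, 0.0, 0.0], [0.0, 0.0, 0.0], [0.0, 0.0, 0.0], [0.0, 0.0, 0.0]] 
TR [[0.88, 0.08, 0.0], [0.0, 0.0, 0.76], [0.0, 0.0, 0.76], [0.0, 0.0, 0.76], [0.0, 0.0, 0.76]]
```

jog_arm(dr=[[0, 0, 0], [0, 0, 0], [0, 0, 0], [0, 0, 0], [0, 0, 0], [0, 0, 0], [0, 0, 0], [0, 0, 0]], translation=[[0, 0, 0], [0, 0, 0], [0, 0, 0], [0, 0, -0.4], [0, 0, -0.66], [0, 0, -0.66], [0, 0, -0.66], [0, 0, -0.66]], jaw=[0.6, 0.8, 0.9, 0.9, 0.9, 0.9, 0.9, 0.9])

```text
clock: 15.7
position: [0.4677, 0.2235, 0.1008]
ee_rot: [0.94, 0.341, 0.0, -0.0]
ft_force: [-0.5, -0.5, -0.8]
grip_width: 0.897
grasp_force: 0.0
```

jog_arm(dr=[[0, 0, 0.37], [0, 0, 0.37], [0, 0, 0.37], [0, 0, 0.37], [0, 0, 0.37], [0, 0, 0.37], [0, 0, 0.37], [0, 0, 0]], translation=[[0.86, 0.22, 0], [0.87, 0.2, 0], [0.87, 0.17, 0], [0.88, 0.15, 0], [0.88, 0.13, 0], [0.88, 0.11, 0], [0.88, 0.08, 0], [0, 0, 0]], jaw=[0.9, 0.9, 0.9, 0.9, 0.9, 0.9, 0.9, 0.9])

```text
clock: 16.5
position: [0.6092, 0.2918, 0.0996]
ee_rot: [0.967, 0.255, 0.001, 0.0]
ft_force: [-0.8, -0.0, 0.0]
grip_width: 0.901
grasp_force: 0.0
```

```bash
python3 - <<'E'
from p import *
o=manip.get_obs();plan([(.608,.291,.0238,-60.4,1)])
C=cam('side');T=cam('top')
# verify B where it stood: dark hole near (321,213) in side vs. initial, and A hole
import numpy as np
g0=cv2.cvtColor(dict(np.load('pics/side0.npz'))['color'],7);g=cv2.cvtColor(C['color'],7)
tp=g0[238:262-20+20,295:335] if 0 else g0[200:242,298:340]
r=cv2.matchTemplate(g[190:252,288:350],tp,cv2.TM_CCOEFF_NORMED);print(cv2.minMaxLoc(r))
E
```

```text
from [0.6092 0.2918 0.0996] yaw -60.5 tiltcorr [ 0.01 -0.02  0.  ] t 16.5 F [-0.8 -0.   0. ] w 0.901 g 0.0
DR [[0.01, -0.02, -0.01], [0.0, 0.0, -0.01], [0.0, 0.0, -0.01], [0.0, 0.0, -0.01]] 
TR [[-0.01, 0.0, 0.76], [-0.01, 0.0, 0.76], [-0.01, 0.0, 0.76], [-0.01, 0.0, 0.76]]
(-0.3571159541606903, 0.18487294018268585, (11, 19), (18, 0))
```

jog_arm(dr=[[0, 0, 0], [0, 0, 0], [0, 0, 0], [0, 0, 0], [0, 0, 0], [0, 0, 0], [0, 0, 0], [0, 0, 0], [0, 0, 0], [0, 0, 0]], translation=[[-0.02, 0, 0.8], [-0.02, 0, 0.8], [0, 0, 0.8], [0, 0, 0.65], [0, 0, 0], [0, 0, 0], [0, 0, 0], [0, 0, 0], [0, 0, 0], [0, 0, 0]], jaw=[0.9, 0.9, 0.8, 0.6, 0.4, 0.3, 0.1, 0.1, 0.1, 0.1])

```text
clock: 17.6
position: [0.607, 0.2905, 0.0238]
ee_rot: [0.967, 0.255, 0.0, -0.0]
ft_force: [-3.1, -0.9, 4.6]
grip_width: 0.29
grasp_force: 62.0
```

jog_arm(dr=[[0, 0, 0], [0, 0, 0], [0, 0, 0], [0, 0, 0], [0, 0, 0], [0, 0, 0], [0, 0, 0], [0, 0, 0], [0, 0, 0], [0, 0, 0]], translation=[[0, 0, 0], [0, 0, -0.3], [0, 0, -0.5], [0, 0, -0.5], [0, 0, -0.5], [0, 0, -0.4], [0, 0, 0], [0, 0, 0], [0, 0, 0], [0, 0, 0]], jaw=[0.1, 0.1, 0.1, 0.1, 0.1, 0.1, 0.1, 0.1, 0.1, 0.1])

```text
clock: 18.6
position: [0.6063, 0.2901, 0.0772]
ee_rot: [0.967, 0.255, -0.001, 0.0]
ft_force: [-0.7, -0.5, -4.6]
grip_width: 0.292
grasp_force: 60.9
```

```bash
python3 w.py
```

```text
19.0 [-0.21749027  0.10749844 -4.92549069] [0.05134543 0.14742896 0.12930695] [0.60673598 0.29023256 0.07791866] 0.28978092531880034 [-72.98421621 -37.98745751] [-5.80362984e-05  5.09028170e-06 -9.99999998e-01]
```

A weighs 4.9 N and B 7.5 N, so B is the solid one. Setting A back down.

jog_arm(dr=[[0, 0, 0], [0, 0, 0], [0, 0, 0], [0, 0, 0], [0, 0, 0], [0, 0, 0], [0, 0, 0], [0, 0, 0]], translation=[[0, 0, 0.5], [0, 0, 0.6], [0, 0, 0.6], [0, 0, 0.3], [0, 0, 0.1], [0, 0, 0.06], [0, 0, 0.03], [0, 0, 0]], jaw=[0.1, 0.1, 0.1, 0.1, 0.1, 0.1, 0.1, 0.1])

```text
clock: 19.8
position: [0.6072, 0.2904, 0.0239]
ee_rot: [0.967, 0.255, 0.001, -0.0]
ft_force: [-1.8, 0.0, -1.5]
grip_width: 0.291
grasp_force: 61.2
```

jog_arm(dr=[[0, 0, 0], [0, 0, 0], [0, 0, 0], [0, 0, 0], [0, 0, 0], [0, 0, 0], [0, 0, 0], [0, 0, 0], [0, 0, 0]], translation=[[0, 0, 0], [0, 0, 0], [0, 0, 0], [0, 0, -0.4], [0, 0, -0.66], [0, 0, -0.66], [0, 0, -0.66], [0, 0, -0.66], [0, 0, 0]], jaw=[0.6, 0.8, 0.9, 0.9, 0.9, 0.9, 0.9, 0.9, 0.9])

```text
clock: 20.7
position: [0.6084, 0.291, 0.103]
ee_rot: [0.967, 0.255, 0.002, -0.001]
ft_force: [0.8, 0.7, 0.9]
grip_width: 0.899
grasp_force: 0.0
```

```bash
python3 - <<'E'
from p import *
plan([(.4679,.2238,.1,-50.1,1),(.4679,.2238,.0238,-50.1,.8)])
E
```

```text
from [0.6084 0.291  0.103 ] yaw -60.5 tiltcorr [-0.   -0.07  0.  ] t 20.7 F [0.8 0.7 0.9] w 0.899 g 0.0
DR [[-0.0, -0.07, -0.37], [0.0, 0.0, -0.37], [0.0, 0.0, -0.37], [0.0, 0.0, -0.37], [0.0, 0.0, -0.37], [0.0, 0.0, -0.37], [0.0, 0.0, -0.37], [0.0, 0.0, 0.0], [0.0, 0.0, 0.0], [0.0, 0.0, 0.0]] 
TR [[-0.89, -0.06, 0.02], [-0.89, -0.08, 0.02], [-0.88, -0.11, 0.02], [-0.88, -0.13, 0.02], [-0.88, -0.15, 0.02], [-0.87, -0.18, 0.02], [-0.87, -0.2, 0.02], [0.0, 0.0, 0.76], [0.0, 0.0, 0.76], [0.0, 0.0, 0.76]]
DR [[0.0, 0.0, 0.0]] 
TR [[0.0, 0.0, 0.76]]
```

jog_arm(dr=[[0, 0, -0.37], [0, 0, -0.37], [0, 0, -0.37], [0, 0, -0.37], [0, 0, -0.37], [0, 0, -0.37], [0, 0, -0.37], [0, 0, 0]], translation=[[-0.89, -0.06, 0.02], [-0.89, -0.08, 0.02], [-0.88, -0.11, 0.02], [-0.88, -0.13, 0.02], [-0.88, -0.15, 0.02], [-0.87, -0.18, 0.02], [-0.87, -0.2, 0.02], [0, 0, 0]], jaw=[0.9, 0.9, 0.9, 0.9, 0.9, 0.9, 0.9, 0.9])

```text
clock: 21.5
position: [0.464, 0.2219, 0.0954]
ee_rot: [0.94, 0.341, -0.001, -0.0]
ft_force: [0.1, 0.5, -0.5]
grip_width: 0.903
grasp_force: 0.0
```

```bash
python3 - <<'E'
from p import *
plan([(.4679,.2238,.0238,-50.1,.8)])
# sample profiles in fixture frame, both cameras: edges across rails (x) at z=.034 and plate outline z=.012
def samp(c,X):
    uv=np.array([proj(c,x) for x in X],np.float32);return cv2.remap(cv2.cvtColor(c['color'],7),uv[None,:,0],uv[None,:,1],1)[0].astype(float)
def prof(c,axis,rng,other,z):
    acc=[]
    for s in other: acc.append(samp(c,[[*(fx(t,s) if axis=='x' else fx(s,t)),z] for t in rng]))
    return np.median(acc,0)
def show(n,name,axis,lo,hi,other,z):
    c=dict(np.load(f'pics/{n}0.npz'));r=np.arange(lo,hi,.002);g=prof(c,axis,r,other,z);d=np.diff(g)
    print(n,name,' '.join(f'{1000*t:.0f}:{v:.0f}' for t,v in zip(r,g)))
for n in('top','side'):
    show(n,'railL z34','x',-.068,-.036,np.arange(.03,.11,.005),.034)
    show(n,'railR z34','x',.036,.068,np.arange(.03,.11,.005),.034)
    show(n,'stop z34','y',.112,.15,np.arange(-.03,.031,.005),.034)
    show(n,'plate -x z12','x',-.085,-.063,np.arange(-.05,.11,.01),.012)
    show(n,'plate +x z12','x',.065,.087,np.arange(-.05,.11,.01),.012)
    show(n,'plate -y z12','y',-.094,-.07,np.r_[np.arange(-.05,-.02,.005),np.arange(.025,.05,.005)],.012)
E
```

```text
from [0.464  0.2219 0.0954] yaw -50.1 tiltcorr [-0.01  0.02  0.  ] t 21.5 F [ 0.1  0.5 -0.5] w 0.903 g 0.0
DR [[-0.01, 0.02, 0.0], [0.0, 0.0, 0.0], [0.0, 0.0, 0.0], [0.0, 0.0, 0.0]] 
TR [[0.04, 0.01, 0.72], [0.04, 0.01, 0.72], [0.04, 0.01, 0.72], [0.04, 0.01, 0.72]]
top railL z34 -68:160 -66:160 -64:160 -62:156 -60:148 -58:154 -56:175 -54:183 -52:182 -50:178 -48:168 -46:156 -44:158 -42:158 -40:159 -38:159 -36:160
top railR z34 36:161 38:161 40:158 42:145 44:126 46:141 48:172 50:182 52:182 54:181 56:172 58:162 60:159 62:159 64:159 66:159 68:158
top stop z34 112:160 114:160 116:160 118:160 120:159 122:153 124:140 126:146 128:169 130:180 132:181 134:179 136:165 138:141 140:125 142:123 144:123 146:124 148:124
top plate -x z12 -85:123 -83:123 -81:123 -79:122 -77:122 -75:140 -73:158 -71:161 -69:160 -67:160 -65:160 -63:160
top plate +x z12 65:159 67:159 69:159 71:158 73:151 75:136 77:125 79:124 81:123 83:123 85:124
top plate -y z12 -94:123 -92:123 -90:123 -88:123 -86:122 -84:125 -82:139 -80:154 -78:161 -76:161 -74:160 -72:160
side railL z34 -68:160 -66:160 -64:161 -62:165 -60:172 -58:179 -56:179 -54:172 -52:160 -50:146 -48:140 -46:146 -44:154 -42:159 -40:160 -38:161 -36:161
side railR z34 36:162 38:160 40:158 42:162 44:171 46:179 48:181 50:180 52:172 54:163 56:158 58:158 60:160 62:161 64:160 66:159 68:156
side stop z34 112:162 114:161 116:161 118:161 120:162 122:163 124:168 126:173 128:178 130:179 132:175 134:165 136:151 138:136 140:125 142:121 144:120 146:120 148:120
side plate -x z12 -85:123 -83:124 -81:130 -79:139 -77:150 -75:158 -73:160 -71:160 -69:160 -67:162 -65:164 -63:172
side plate +x z12 65:160 67:157 69:151 71:142 73:131 75:126 77:124 79:124 81:124 83:124 85:124
side plate -y z12 -94:124 -92:124 -90:126 -88:128 -86:134 -84:142 -82:150 -80:156 -78:159 -76:161 -74:162 -72:162
```

jog_arm(dr=[[0, 0, 0], [0, 0, 0], [0, 0, 0], [0, 0, 0], [0, 0, 0], [0, 0, 0], [0, 0, 0], [0, 0, 0], [0, 0, 0], [0, 0, 0]], translation=[[0, 0, 0.8], [0, 0, 0.8], [0, 0, 0.8], [0, 0, 0.6], [0, 0, 0], [0, 0, 0], [0, 0, 0], [0, 0, 0], [0, 0, 0], [0, 0, 0]], jaw=[0.9, 0.9, 0.8, 0.6, 0.5, 0.5, 0.5, 0.5, 0.5, 0.5])

```text
clock: 22.5
position: [0.4663, 0.2232, 0.0211]
ee_rot: [0.94, 0.341, 0.0, -0.0]
ft_force: [0.2, 0.1, -0.4]
grip_width: 0.498
grasp_force: 0.0
```

```bash
python3 - <<'E'
from p import *
o=manip.get_obs();print(o['position'],o['grip_width'],yaw(Ro.from_quat(o['ee_rot']).as_matrix()))
T=dict(np.load('pics/top0.npz'))
M=np.array([[math.sin(FA),-math.cos(FA)],[math.cos(FA),math.sin(FA)]])
for u,v in((258,140),(285,158),(320,175),(350,195)):
    for z in(.115,.2): print(u,v,z,M@(onz(T,u,v,z)[:2]-FO))
E
```

```text
[0.46632704 0.2231547  0.02109072] 0.4981442578824503 -50.10152099522165
258 140 0.115 [0.10730197 0.19261911]
258 140 0.2 [0.09390066 0.17942718]
285 158 0.115 [0.12195922 0.10212338]
285 158 0.2 [0.10754    0.09521617]
320 175 0.115 [ 0.15391674 -0.00177837]
320 175 0.2 [ 0.13727814 -0.00146984]
350 195 0.115 [ 0.16987138 -0.10029583]
350 195 0.2 [ 0.15212477 -0.09314549]
```

jog_arm(dr=[[0, 0, 0], [0, 0, 0], [0, 0, 0], [0, 0, 0], [0, 0, 0], [0, 0, 0], [0, 0, 0]], translation=[[0.06, 0.02, -0.1], [0, 0, 0], [0, 0, 0], [0, 0, 0], [0, 0, 0], [0, 0, 0], [0, 0, 0]], jaw=[0.5, 0.4, 0.1, 0.1, 0.1, 0.1, 0.1], squeeze=80)

```text
clock: 23.2
position: [0.4679, 0.2237, 0.0237]
ee_rot: [0.94, 0.341, 0.0, -0.0]
ft_force: [-1.7, -0.7, 5.8]
grip_width: 0.285
grasp_force: 79.5
```

jog_arm(dr=[[0, 0, 0], [0, 0, 0], [0, 0, 0], [0, 0, 0], [0, 0, 0], [0, 0, 0]], translation=[[0, 0, -0.3], [0, 0, -0.6], [0, 0, -0.6], [0, 0, -0.5], [0, 0, 0], [0, 0, 0]], jaw=[0.1, 0.1, 0.1, 0.1, 0.1, 0.1])

```text
clock: 23.8
position: [0.4673, 0.2234, 0.0728]
ee_rot: [0.94, 0.341, -0.0, -0.0]
ft_force: [0.1, -0.3, -8.4]
grip_width: 0.281
grasp_force: 79.7
```

```bash
sed -i 's/FO=np.array(\[.465,-.0189\])/FO=np.array([.463,-.0184])/' p.py; python3 - <<'E'
from p import *
x,y=fx(0,.165);x2,y2=fx(0,.09);plan([(x,y,.074,-41.8,.7),(x2,y2,.074,-41.8,.6)])
E
```

```text
from [0.4673 0.2234 0.0728] yaw -50.1 tiltcorr [-0.    0.01  0.  ] t 23.8 F [ 0.1 -0.3 -8.4] w 0.281 g 79.7
DR [[-0.0, 0.01, -0.21], [0.0, 0.0, -0.21], [0.0, 0.0, -0.21], [0.0, 0.0, -0.21], [0.0, 0.0, -0.21], [0.0, 0.0, -0.21], [0.0, 0.0, -0.21], [0.0, 0.0, -0.21], [0.0, 0.0, -0.21], [0.0, 0.0, -0.21]] 
TR [[0.02, 0.64, 0.0], [0.01, 0.64, 0.0], [0.0, 0.64, 0.0], [-0.01, 0.64, 0.0], [-0.02, 0.64, 0.0], [-0.03, 0.64, 0.0], [-0.04, 0.64, 0.0], [-0.04, 0.63, 0.0], [-0.05, 0.63, 0.0], [-0.06, 0.63, 0.0]]
DR [[0.0, 0.0, 0.0], [0.0, 0.0, 0.0], [0.0, 0.0, 0.0], [0.0, 0.0, 0.0], [0.0, 0.0, 0.0], [0.0, 0.0, 0.0]] 
TR [[-0.5, 0.0, 0.0], [-0.5, 0.0, 0.0], [-0.5, 0.0, 0.0], [-0.5, 0.0, 0.0], [-0.5, 0.0, 0.0], [-0.5, 0.0, 0.0]]
```

jog_arm(dr=[[0, 0, -0.21], [0, 0, -0.21], [0, 0, -0.21], [0, 0, -0.21], [0, 0, -0.21], [0, 0, -0.21], [0, 0, -0.21], [0, 0, -0.21], [0, 0, -0.21], [0, 0, -0.21]], translation=[[0.02, 0.64, 0], [0.01, 0.64, 0], [0, 0.64, 0], [-0.01, 0.64, 0], [-0.02, 0.64, 0], [-0.03, 0.64, 0], [-0.04, 0.64, 0], [-0.04, 0.63, 0], [-0.05, 0.63, 0], [-0.06, 0.63, 0]], jaw=[0.1, 0.1, 0.1, 0.1, 0.1, 0.1, 0.1, 0.1, 0.1, 0.1])

```text
clock: 24.8
position: [0.5732, 0.1038, 0.0718]
ee_rot: [0.912, 0.409, -0.001, -0.0]
ft_force: [-0.3, 0.1, -8.9]
grip_width: 0.282
grasp_force: 79.7
```

jog_arm(dr=[[0, 0, 0], [0, 0, 0], [0, 0, 0], [0, 0, 0], [0, 0, 0], [0, 0, 0], [0, 0, 0], [0, 0, 0]], translation=[[-0.5, 0, 0], [-0.5, 0, 0], [-0.5, 0, 0], [-0.5, 0, 0], [-0.5, 0, 0], [-0.5, 0, 0], [0, 0, 0], [0, 0, 0]], jaw=[0.1, 0.1, 0.1, 0.1, 0.1, 0.1, 0.1, 0.1])

```text
clock: 25.6
position: [0.5238, 0.0485, 0.0735]
ee_rot: [0.913, 0.409, 0.0, -0.0]
ft_force: [0.7, 1.0, -7.1]
grip_width: 0.288
grasp_force: 80.2
```

```bash
python3 - <<'E'
from p import *
x2,y2=fx(0,.073);plan([(x2,y2,.074,-41.8,.3)])
C=cam('side');T=cam('top');S0=dict(np.load('pics/side0.npz'))
# in side view: is the insert symmetric between the rails? profile across x at y=.105, shoe top edge z=.0.05+.021 and rail tops
o=manip.get_obs()
def samp(c,X):
    uv=np.array([proj(c,x) for x in X],np.float32);return cv2.remap(cv2.cvtColor(c['color'],7),uv[None,:,0],uv[None,:,1],1)[0].astype(float)
r=np.arange(-.066,.067,.002);zs=o['position'][2]-.0238
for nm,z,ys in(('shoe top',zs+.021,np.arange(.11,.132,.003)),):
    g=np.median([samp(C,[[*fx(t,s),z] for t in r]) for s in ys],0);print(nm,' '.join(f'{1000*t:.0f}:{v:.0f}' for t,v in zip(r,g)))
r=np.arange(.1,.16,.002)
g=np.median([samp(C,[[*fx(s,t),zs+.021] for t in r]) for s in np.arange(-.03,.031,.01)],0);print('yfar',' '.join(f'{1000*t:.0f}:{v:.0f}' for t,v in zip(r,g)))
E
```

```text
from [0.5238 0.0485 0.0735] yaw -41.7 tiltcorr [ 0.   -0.01  0.  ] t 25.6 F [ 0.7  1.  -7.1] w 0.288 g 80.2
DR [[0.0, -0.01, 0.01], [0.0, 0.0, 0.01], [0.0, 0.0, 0.01]] 
TR [[-0.23, -0.01, -0.01], [-0.23, -0.01, -0.01], [-0.23, -0.01, -0.01]]
shoe top -66:149 -64:159 -62:164 -60:165 -58:164 -56:164 -54:170 -52:178 -50:185 -48:184 -46:177 -44:168 -42:162 -40:157 -38:150 -36:145 -34:144 -32:148 -30:156 -28:166 -26:175 -24:178 -22:180 -20:180 -18:180 -16:180 -14:180 -12:181 -10:182 -8:181 -6:180 -4:178 -2:179 0:180 2:180 4:180 6:180 8:180 10:180 12:182 14:182 16:182 18:182 20:181 22:178 24:175 26:166 28:156 30:148 32:144 34:148 36:156 38:163 40:168 42:162 44:156 46:163 48:175 50:186 52:187 54:182 56:174 58:163 60:162 62:164 64:165 66:165
yfar 100:167 102:165 104:160 106:152 108:156 110:163 112:172 114:178 116:180 118:180 120:180 122:180 124:180 126:180 128:180 130:180 132:180 134:177 136:172 138:163 140:148 142:134 144:127 146:133 148:145 150:164 152:174 154:178 156:168 158:153
```

jog_arm(dr=[[0, 0, 0], [0, 0, 0], [0, 0, 0], [0, 0, 0], [0, 0, 0], [0, 0, 0], [0, 0, 0], [0, 0, 0], [0, 0, 0]], translation=[[-0.24, -0.02, 0], [-0.24, -0.02, 0], [-0.22, -0.01, 0], [0, 0, 0], [0, 0, 0.3], [0, 0, 0.3], [0, 0, 0.3], [0, 0, 0], [0, 0, 0]], jaw=[0.1, 0.1, 0.1, 0.1, 0.1, 0.1, 0.1, 0.1, 0.1])

```text
clock: 26.6
position: [0.511, 0.0362, 0.0503]
ee_rot: [0.912, 0.409, -0.0, -0.0]
ft_force: [0.3, 0.7, -7.8]
grip_width: 0.284
grasp_force: 80.1
```

```bash
python3 - <<'E'
from p import *
o=manip.get_obs();M=np.array([[math.sin(FA),-math.cos(FA)],[math.cos(FA),math.sin(FA)]])
print(o['position'],M@(o['position'][:2]-FO),yaw(Ro.from_quat(o['ee_rot']).as_matrix()),o['ft_force'],o['torque'])
C=cam('side');g=cv2.cvtColor(C['color'],7)
z=o['position'][2]-.0238
def samp(X):
    uv=np.array([proj(C,x) for x in X],np.float32);return cv2.remap(g,uv[None,:,0],uv[None,:,1],1)[0].astype(float)
def pr(nm,r,ax,ot,z):
    q=np.median([samp([[*(fx(t,s) if ax=='x' else fx(s,t)),z] for t in r]) for s in ot],0);print(nm,' '.join(f'{1000*t:.0f}:{v:.0f}' for t,v in zip(r,q)))
pr('across z34',np.arange(-.07,.071,.002),'x',np.arange(.10,.118,.003),.034)
pr('along z34',np.arange(.1,.15,.002),'y',np.arange(-.02,.021,.01),.034)
E
```

```text
[0.51101059 0.03622119 0.05033307] [-0.00061605  0.0727194 ] -41.69711598380286 [ 0.31791185  0.68518028 -7.83117276] [-0.03867288 -0.00202296 -0.03752182]
across z34 -70:160 -68:164 -66:165 -64:164 -62:164 -60:169 -58:178 -56:184 -54:184 -52:178 -50:166 -48:152 -46:147 -44:148 -42:146 -40:144 -38:143 -36:146 -34:149 -32:154 -30:164 -28:170 -26:176 -24:177 -22:178 -20:178 -18:178 -16:178 -14:179 -12:180 -10:178 -8:178 -6:176 -4:177 -2:177 0:177 2:178 4:178 6:178 8:180 10:180 12:180 14:179 16:179 18:178 20:176 22:165 24:158 26:153 28:150 30:148 32:150 34:153 36:158 38:159 40:154 42:155 44:164 46:175 48:184 50:187 52:184 54:175 56:164 58:161 60:163 62:164 64:165 66:165 68:164 70:158
along z34 100:181 102:181 104:181 106:180 108:179 110:174 112:162 114:148 116:134 118:126 120:125 122:136 124:150 126:164 128:176 130:182 132:182 134:175 136:162 138:146 140:132 142:125 144:123 146:125 148:126
```

jog_arm(dr=[[0, 0, 0], [0, 0, 0], [0, 0, 0], [0, 0, 0], [0, 0, 0]], translation=[[0, 0, 0.15], [0, 0, 0.15], [0, 0, 0.15], [0, 0, 0.05], [0, 0, 0]], jaw=[0.1, 0.1, 0.1, 0.1, 0.1])

```text
clock: 27.15
position: [0.511, 0.0362, 0.0379]
ee_rot: [0.912, 0.409, -0.0, -0.0]
ft_force: [-0.1, -0.6, -8.1]
grip_width: 0.284
grasp_force: 80.3
```

jog_arm(dr=[[0, 0, 0], [0, 0, 0], [0, 0, 0], [0, 0, 0], [0, 0, 0]], translation=[[0, 0, 0.04], [0.04, 0, 0], [0.04, 0, 0], [0, 0, 0], [0, 0, 0]], jaw=[0.1, 0.1, 0.1, 0.1, 0.1])

```text
clock: 27.65
position: [0.5126, 0.0378, 0.0372]
ee_rot: [0.912, 0.409, 0.0, -0.0]
ft_force: [-0.1, 1.1, -8.4]
grip_width: 0.286
grasp_force: 80.3
```

jog_arm(dr=[[0, 0, 0], [0, 0, 0], [0, 0, 0], [0, 0, 0]], translation=[[0.02, 0, 0], [0.02, 0, 0], [0, 0, 0], [0, 0, 0]], jaw=[0.1, 0.1, 0.1, 0.1])

```text
clock: 28.05
position: [0.5132, 0.0385, 0.0372]
ee_rot: [0.912, 0.409, 0.0, -0.0]
ft_force: [-0.8, 0.4, -5.9]
grip_width: 0.283
grasp_force: 80.3
```

jog_arm(dr=[[0, 0, 0], [0, 0, 0], [0, 0, 0], [0, 0, 0]], translation=[[0.02, 0, 0], [0.02, 0, 0], [0, 0, 0], [0, 0, 0]], jaw=[0.1, 0.1, 0.1, 0.1])

```text
clock: 28.45
position: [0.5137, 0.039, 0.0371]
ee_rot: [0.912, 0.409, -0.0, -0.0]
ft_force: [-1.4, -1.1, -7.3]
grip_width: 0.286
grasp_force: 80.4
```

```bash
python3 w.py
```

```text
28.85 [-1.52914387 -2.09635726 -6.47696494] [0.12822092 0.19462879 0.22586591] [0.51374045 0.03909475 0.03717395] 0.28621341761263847 [-50.50628901 -36.03267431] [-2.24994527e-04 -7.18764761e-05 -9.99999972e-01]
```

Light contact with the stop, about 2.6 N. I'll back off slightly and lower onto the plate.

jog_arm(dr=[[0, 0, 0], [0, 0, 0], [0, 0, 0], [0, 0, 0], [0, 0, 0]], translation=[[-0.012, 0, 0], [0, 0, 0.02], [0, 0, 0.02], [0, 0, 0], [0, 0, 0]], jaw=[0.1, 0.1, 0.1, 0.1, 0.1])

```text
clock: 29.35
position: [0.5137, 0.0391, 0.0362]
ee_rot: [0.912, 0.409, 0.0, -0.0]
ft_force: [-1.5, -1.6, -5.6]
grip_width: 0.283
grasp_force: 80.5
```

jog_arm(dr=[[0, 0, 0], [0, 0, 0], [0, 0, 0]], translation=[[0, 0, 0.015], [0, 0, 0], [0, 0, 0]], jaw=[0.1, 0.1, 0.1])

```text
clock: 29.65
position: [0.5137, 0.039, 0.0362]
ee_rot: [0.912, 0.409, 0.0, -0.0]
ft_force: [-5.2, -1.6, 0.3]
grip_width: 0.284
grasp_force: 81.4
```

```bash
python3 w.py
```

```text
30.05 [-4.6323339  -1.55098247  0.87413124] [0.16636403 0.16476724 0.13056277] [0.51368367 0.03902538 0.03616461] 0.2861021747287266 [-47.5571537  -34.82339144] [ 2.44529877e-05  2.87941928e-04 -9.99999958e-01]
```

jog_arm(dr=[[0, 0, 0], [0, 0, 0], [0, 0, 0], [0, 0, 0]], translation=[[0, 0, 0.01], [0.01, 0, 0], [0, 0, 0], [0, 0, 0]], jaw=[0.1, 0.1, 0.1, 0.1])

```text
clock: 30.45
position: [0.5136, 0.039, 0.0361]
ee_rot: [0.913, 0.409, -0.0, -0.0]
ft_force: [-7.9, -3.1, 5.9]
grip_width: 0.284
grasp_force: 82.0
```

```bash
python3 w.py; python3 - <<'E'
from p import *
o=manip.get_obs();print(yaw(Ro.from_quat(o['ee_rot']).as_matrix()),o['torque'])
C=cam('side');S0=dict(np.load('pics/side0.npz'));g=cv2.cvtColor(C['color'],7);g0=cv2.cvtColor(S0['color'],7)
# A's place, and bystanders: diff of the images
for nm,(x0,x1,y0,y1) in dict(A=(292,330,250,292),jar=(186,206,106,132),counter=(244,264,274,296),b1=(350,380,258,286),roll=(398,438,328,370)).items():
    r=cv2.matchTemplate(g[y0-4:y1+4,x0-4:x1+4],g0[y0:y1,x0:x1],5);m=cv2.minMaxLoc(r);print(nm,round(m[1],3),m[3],'same=(4,4)')
red=C['color'].astype(int);m=(red[...,0]>100)&(red[...,1]<70)&(red[...,2]<70);m[:,:238]=0;m[:,265:]=0;m[165:]=0;m[:95]=0
ys,xs=np.where(m);print('handle rows',(ys.min(),ys.max()) if len(ys) else None)
q=lambda x,y:round(float(g[int(round(y)),int(round(x))]),0)
def samp(X):
    uv=np.array([proj(C,x) for x in X],np.float32);return cv2.remap(g,uv[None,:,0],uv[None,:,1],1)[0].astype(float)
r=np.arange(.1,.15,.002);q=np.median([samp([[*fx(s,t),.033] for t in r]) for s in np.arange(-.02,.021,.01)],0);print(' '.join(f'{1000*t:.0f}:{v:.0f}' for t,v in zip(r,q)))
E
```

```text
30.85 [-7.50938706 -2.54047603  5.79378694] [0.17318434 0.09129269 0.14430602] [0.51363196 0.03905356 0.03612601] 0.28282748111093825 [-45.94109774 -34.694345  ] [-4.28491878e-04  2.64615010e-04 -9.99999873e-01]
-41.710113894787945 [-0.52636314  1.54792402  0.07833061]
A 0.99 (4, 4) same=(4,4)
jar 1.0 (4, 4) same=(4,4)
counter 0.999 (4, 4) same=(4,4)
b1 1.0 (4, 4) same=(4,4)
roll 1.0 (4, 4) same=(4,4)
handle rows None
100:177 102:180 104:181 106:180 108:180 110:180 112:180 114:180 116:180 118:180 120:179 122:178 124:177 126:178 128:181 130:182 132:180 134:171 136:158 138:142 140:128 142:124 144:124 146:126 148:124
```

```bash
python3 - <<'E'
from p import *
for n in('top','side'):
    c=cam(n);r=c['color'].astype(int);m=((r[...,0]>90)&(r[...,1]<70)&(r[...,2]<70))
    b=(slice(225,275),slice(285,345)) if n=='top' else (slice(100,165),slice(230,270))
    ys,xs=np.where(m[b]);print(n,len(ys), (xs.min()+b[1].start,xs.max()+b[1].start,ys.min()+b[0].start,ys.max()+b[0].start) if len(ys) else '', r[b].reshape(-1,3).mean(0))
    print(proj(c,[*fx(0,-.099),.042]),proj(c,[*fx(0,-.167),.042]),proj(c,[*fx(0,-.132),.152]))
print(r[142:149:2,244:252:3].tolist())
E
```

```text
top 145 (np.int64(303), np.int64(323), np.int64(237), np.int64(256)) [127.46366667 123.95566667 124.891     ]
(np.float64(305.2330527315702), np.float64(239.84430885263282)) (np.float64(322.41224542371856), np.float64(256.03500211706734)) (np.float64(318.5434090674098), np.float64(248.72702847610117))
side 0  [112.77769231 105.34423077  89.85038462]
(np.float64(248.1833094517002), np.float64(148.04628212675595)) (np.float64(244.95055812091542), np.float64(132.00263120926104)) (np.float64(245.53996006364972), np.float64(115.84661975941034))
[[[97, 88, 71], [94, 85, 69], [97, 87, 71]], [[97, 88, 70], [96, 86, 69], [96, 87, 70]], [[99, 89, 72], [95, 86, 68], [96, 86, 70]], [[103, 92, 74], [94, 85, 69], [96, 86, 69]]]
```

The top view shows the handle in the fully open position. The insert is seated against both the plate and the stop, so I'm handing in.

```bash
python3 -c "
from workcell import manip
print(manip.hand_in())"
```

```text
the job is handed in; nothing more can be done
None
```

The job is handed in with no verdict shown: the clamp is open and the heavier insert (7.5 N against 4.9 N) is seated flat against the end stop, still gripped. The lighter one is back where it stood, and the bystanders I could check had not moved. One risk is that the shut fingertips pressed the handle at about 60 N for a moment at its stop. The 40 N limit is for the arm and the gripper's body, and the wrist limit is 120 N.

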